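# Re-index the swing-arm drill guide over the arrow shell

## Robot

A 6-joint arm with a two-finger parallel gripper is mounted at the origin on the work surface. World frame = base frame: x ahead of the robot, y to its left, z up, the work surface at z = 0. Lengths are in m, angles in rad, forces in N, time in s.
With the tool pointing down it reaches from about 0.35 to 0.975 m from the base axis. Payload 4.9 kg.
Tool frame: the origin (TCP) lies at the very end of the fingers, on their centre line; the grasp point (between the pads) lies behind it (manip.grip_depth is the z of the grasp point in the tool frame, in m); z points along the fingers, y is the direction in which the jaws open and shut (so a half turn about z gives the same grasp; the last joint's range is limited). The gripper opens to 85 mm and grips with 20 to 120 N. Pads are 22 mm wide; open, the fingers measure 114 mm over their backs; the gripper's body (76 mm by 85 mm) begins 54 mm behind the grasp point. The pads swing forward as they close: fully open they stand 13 mm farther back than shut.
Start: joints at [1.029, 0.053, 1.613, -0, 1.476, -0.119], TCP at [0.256, 0.57, 0.231] pointing down, gripper open.
Joint ranges: [-3.01, 3.01], [-1.01, 2.22], [0.06, 2.58], [-1.02, 4.17], [0.09, 2.62], [-3.14, 3.14]. Speed limits (rad/s): [2.57, 2.57, 3.14, 3.14, 3.14, 3.14].

## Interface

Orientations are given as a unit quaternion [w, x, y, z].
In Python, from plant import state, optics, manip, silhouettes, place_of gives the robot as it stands. The module is installed in compiled form; this text tells all that it offers.
- The arm moves only by the tool jog_arm, never from a script. Its argument "increments" is a list of rows, each an object with "slide": the shift along the tool's x, y, z in mm, a list of three; "rotation": the turn, a rotation vector about the tool's x, y, z in degrees, a list of three. A call has 1 to 20 rows; each row shifts and turns the commanded pose from where the row before left it, along the tool's axes as they then stand; what a row does not reach is not made up. A row lasts 1/12 s, in which the tool goes at most 41.7 mm and 7.16 degrees, less where a joint would pass 70% of its speed; a pose out of reach is approached as far as the arm can. A call with a gripper value outside its range is refused whole. "fingers" is the opening, from 0 (shut) to 1 (fully open), set as the call begins (left out, the last holds). The fingers move at their own pace and stop on an object; the grip force is fixed at half the most. Time passes only in rows, so rows that do not move let the fingers close. It gives the time, the measured TCP pose, the force and the opening at its end, in the units of the state.
- state(): the state, without advancing time (a new reading comes with each control period).
- optics.grab_frame(name): name is "scene" or "top" or "wrist"; returns a dict with "frame" (400x640x3 uint8, blue, green, red), "camera_matrix" (3x3 intrinsics, pixels), "R" (3x3) and "t" (3): a world point X has camera coordinates R X + t. Camera axes: x right, y down, z forward; pixel columns grow to the right and rows downward; lengths in m; the calibration is good to about 2 mm. A picture is of the moment at which its call begins. There is no depth.
- manip.job_done(): hands the job in, once; it reports no verdict.
Trained networks look in the newest picture that a camera, given by its name, has taken for a name from the list of things; names that differ only in an ending like _2 or _b are one class to them, and where a whole thing is asked for, a point or a joint stands for the part that bears it (a point fixed in the world has none). Each returns a list of dicts, best first, with "score" (0 to 1); they miss things now and then, are a little off and sometimes report something else, mostly with a low value. They report only what shows in the picture. A call takes as long as a camera call. They do not tell look-alikes from the thing itself.
- silhouettes(thing, camera): "mask" (400x640 bool, what is visible of it) and "bbox" ([left, top, right, bottom] in pixels, round what is visible of it).
- place_of(thing, camera): "uv" ([column, row] in pixels: a listed point, or the origin of a listed thing).
The state is a dict: "time": time; "joint_pos": joint angles; "joint_vel": joint speeds; "joint_efforts": joint torques, N m; "tool_pos": TCP position; "tool_rot": TCP orientation; "contact_force": force on the tool from outside, world axes, zero at the start; "ft_torque": the same for the moment, N m; "gripper_width": opening from 0.0 (shut) to 1.0 (fully open).
Only numpy, scipy, OpenCV 4.12 (cv2) and the standard library are available. Lean on these libraries where they do the work, as an engineer would, in place of code of your own. Each camera call takes 0.05 s, during which the arm holds its last target.

## Task

Set the drill jig's swing arm over the arrow-shaped metal shell: pull up the T-handle of the index plunger and twist it so that it stays held out, swing the arm round until its drill guide is over the arrow shell, then twist the T-handle all the way back so that the pin drops fully home in the notch there and the arm is locked. Leave the shells, the roll of tape and the screwdriver on the jig's board where they are.

Things in the scene. Friction and masses are not known exactly. Their poses are not given: they have to be found in the camera images.
- fixture: Drill jig on a fixed grey board, 430 x 600 x 18 mm. Origin: on the swing arm's vertical pivot, at bench height; x points away from the robot (within 15 deg), along the arm's start direction; z up. The plunger is 70 mm from the pivot, at -x. Four shells stand 235 mm from the pivot at +36, +72, -36, -72 deg from +x, in any order, each turned at random; no shell at 0 deg.
- swing (a joint): Angle of the swing arm, rad: 0 at the start, counter-clockwise from above positive, stops at +-1.45. Its index plate has 14 mm slots for the 11 mm round-nosed pin at 0, +-0.628, +-1.257 (the stations). Pin home: locked, play +-0.02. Pin out: turns easily (0.1 N m) and stays put. The nose finds a slot within about 0.05 rad; else it rides on the plate until the arm is turned over the slot.
- post (a point): Centre of the black upright grip on the swing arm, a round post 28 mm in diameter and 64 mm tall (138 mm above the bench here, its top at 170 mm), 130 mm from the pivot. The arm is a flat aluminium bar 32 mm wide with its top 89 mm above the bench.
- guide (a point): Lower end of the steel drill guide bush at the outer end of the swing arm, 235 mm from the pivot and 66 mm above the bench; it passes 8 mm over the shells. The guide's holder is 44 mm in diameter and its top is 118 mm above the bench.
- plunger (a joint): How far the index plunger is pulled up, m: 0 = pin fully home, 0.012 = pin nose riding on top of the index plate, about 0.0165 = held out on the cam, 0.021 = upper stop. A spring pulls it down with about 7 N at 0 and 11 N at the top.
- thandle (a joint): Twist of the plunger's T-handle about its vertical axis, rad: 0 = in line with the cam's slot (bar along the jig's x axis), counter-clockwise from above positive, stop at 1.3. It twists only when pulled up about 0.017 m or more; let down at a twist of more than about 0.4 it rests on the cam and stays out. Twisted back to 0 it drops by its spring.
- tbar (a point): Centre of the plunger's black T-handle, a bar 66 mm long, 15 mm wide and 24 mm tall, 120 mm above the bench when the pin is home; it rises and twists with the plunger. Its x axis runs along the bar. The steel cam block beneath it, 36 x 34 mm, has its top 80 mm above the bench.
- arrow_mid (a point): Middle of the arrow-shaped shell, an open pan of bent aluminium sheet 110 mm long, 96 mm over the arrow head, 40 mm tall, half-way up (38 mm above the bench). The arrow points along its x axis. The drill guide belongs over this point.
- disc_mid (a point): Middle of the round shell, an open aluminium pan 94 mm across and 40 mm tall. Bystander.
- square_mid (a point): Middle of the square shell, an open aluminium pan 87 x 87 x 40 mm. Bystander.
- oblong_mid (a point): Middle of the oblong shell, an open aluminium pan 109 x 59 x 40 mm. Bystander.
- tape: Grey roll of tape, 100 mm across, 24 mm tall, lying on the near left corner of the board. Bystander.
- driver: Screwdriver 190 mm long lying on the near right corner of the board. Bystander.
Mind the look-alikes: they are no part of the job. What is shaped like the part that bears arrow_mid but blue or brown is not meant.

How it is judged:
By the outcome, as a careful person would: the job done as asked, in the order asked, and still so for the second after the job is handed in, with the robot touching nothing.
It also fails if it takes over 67 s, if anything falls off the work surface, if the arm or the gripper's body presses on something with over 40 N, if the wrist force passes 120 N, or if a joint passes its speed limit or range.

## Working session

There is one attempt and no reset: what is moved stays moved. The work goes in short steps, Python scripts to look and compute and a tool call to move; the robot and the scene stay as the last step left them, time stands still between calls to the robot, and variables do not carry over. Pictures are saved under pics/ and viewed, and the job is handed in when it is done.

Besides the shell and the picture viewer there is one more tool, called after "Request:" in YAML: its name, and indented under it one key for each argument. jog_arm: Moves the arm, as the interface text tells. Its arguments: {"type":"object","properties":{"increments":{"type":"array","items":{"type":"object","properties":{"slide":{"type":"array","items":{"type":"number"}},"rotation":{"type":"array","items":{"type":"number"}}}}},"fingers":{"type":"number"}},"required":["increments"]}

```bash
mkdir -p pics; ls
cat > h.py <<'E'
import numpy as np, cv2
from scipy.spatial.transform import Rotation as Ro
from plant import state, optics, manip, silhouettes, place_of
def ray(f,uv):
    K=f["camera_matrix"];R=np.array(f["R"]);t=np.array(f["t"])
    d=R.T@np.linalg.solve(K,[uv[0],uv[1],1]);return -R.T@t,d
def atz(f,uv,z):
    c,d=ray(f,uv);return c+d*(z-c[2])/d[2]
def proj(f,X):
    p=np.array(f["R"])@np.array(X)+np.array(f["t"]);p=np.array(f["camera_matrix"])@p;return p[:2]/p[2]
E
python3 - <<'E'
from h import *
for c in ["scene","top","wrist"]:
    f=optics.grab_frame(c);cv2.imwrite(f"pics/a_{c}.png",f["frame"])
    print(c,np.round(-np.array(f["R"]).T@f["t"],3))
    for n,z in [("post",.138),("guide",.066),("tbar",.12),("arrow_mid",.038),("disc_mid",.038),("square_mid",.038),("oblong_mid",.038),("fixture",0),("tape",.03),("driver",.03)]:
        for r in place_of(n,c): print(n,round(r["score"],2),np.round(r["uv"],1),np.round(atz(f,r["uv"],z),3))
s=state();print({k:np.round(v,3) for k,v in s.items()}, manip.grip_depth)
E
```

```text
pics
scene [ 1.38  -0.407  0.838]
post 0.81 [343.6 214.8] [ 0.675 -0.031  0.138]
guide 0.7 [358.2 273.4] [ 0.773 -0.049  0.066]
tbar 0.73 [308.7 168.5] [ 0.473 -0.018  0.12 ]
arrow_mid 0.78 [152.5 274.8] [ 0.561 -0.42   0.038]
arrow_mid 0.76 [236.1 258.8] [ 0.596 -0.249  0.038]
arrow_mid 0.68 [181.9 190.2] [ 0.307 -0.294  0.038]
disc_mid 0.9 [411.5 251.6] [0.747 0.097 0.038]
square_mid 0.87 [421.3 209.4] [0.64  0.195 0.038]
square_mid 0.25 [343.6 216.4] [0.579 0.02  0.038]
oblong_mid 0.59 [291.8 285.4] [ 0.718 -0.172  0.038]
fixture 0.97 [323. 222.] [ 0.536 -0.014  0.   ]
tape 0.68 [394.9 183.8] [0.52  0.198 0.03 ]
driver 0.78 [210.2 225.5] [ 0.458 -0.267  0.03 ]
top [ 0.356 -0.048  1.112]
post 0.7 [319.9 154.9] [ 0.678 -0.033  0.138]
guide 0.59 [322.5 131.7] [ 0.774 -0.04   0.066]
tbar 0.59 [317.  228.9] [ 0.474 -0.024  0.12 ]
arrow_mid 0.84 [451.3 211.1] [ 0.534 -0.417  0.038]
arrow_mid 0.8 [391.9 190.4] [ 0.598 -0.246  0.038]
arrow_mid 0.55 [409.5 296.6] [ 0.29  -0.282  0.038]
arrow_mid 0.39 [317.4 229.3] [ 0.483 -0.023  0.038]
disc_mid 0.63 [276.4 145.2] [0.743 0.102 0.038]
square_mid 0.82 [244.9 179.4] [0.636 0.195 0.038]
oblong_mid 0.92 [370.7 150. ] [ 0.724 -0.187  0.038]
fixture 0.91 [317.1 210. ] [ 0.547 -0.021  0.   ]
fixture 0.57 [316.3 228.5] [ 0.49  -0.019  0.   ]
driver 0.81 [399.  240.3] [ 0.45  -0.261  0.03 ]
wrist [0.196 0.597 0.375]
{'time': np.float64(1.65), 'joint_pos': array([ 1.029,  0.053,  1.613,  0.   ,  1.476, -0.119]), 'joint_vel': array([ 0.001,  0.   ,  0.001, -0.   , -0.001,  0.   ]), 'joint_efforts': array([ -0.   , -39.366, -37.045,  -0.   ,   0.   ,  -0.   ]), 'tool_pos': array([0.256, 0.57 , 0.231]), 'tool_rot': array([0.   , 0.21 , 0.978, 0.   ]), 'contact_force': array([0.044, 1.084, 0.453]), 'ft_torque': array([ 0.001, -0.042, -0.006]), 'gripper_width': np.float64(0.999)} -0.0187
```

View pics.

Run:
```python
import cv2
a=cv2.imread("pics/a_top.png");cv2.imwrite("pics/a_top2.png",cv2.resize(a[90:330,180:500],None,fx=2.5,fy=2.5,interpolation=cv2.INTER_CUBIC))
a=cv2.imread("pics/a_scene.png");cv2.imwrite("pics/a_crop.png",cv2.resize(a[200:330,120:320],None,fx=4,fy=4,interpolation=cv2.INTER_CUBIC))
```

```text
(no output)
```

View pics/a_scene.png

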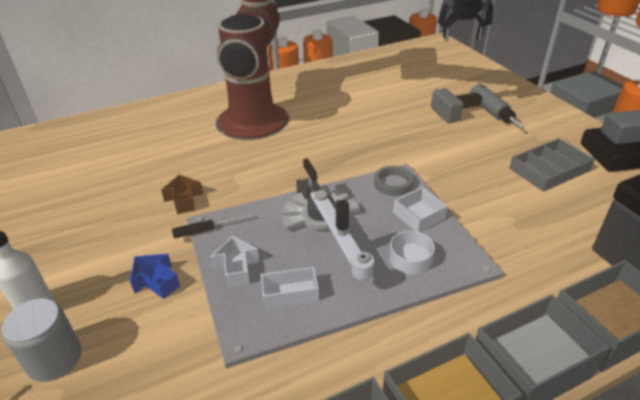

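View pics/a_top2.png

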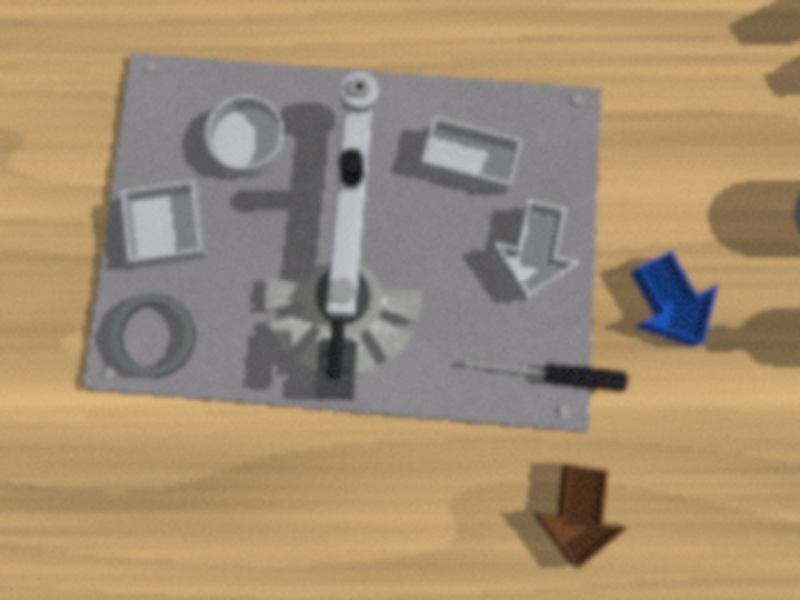

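View pics/a_crop.png

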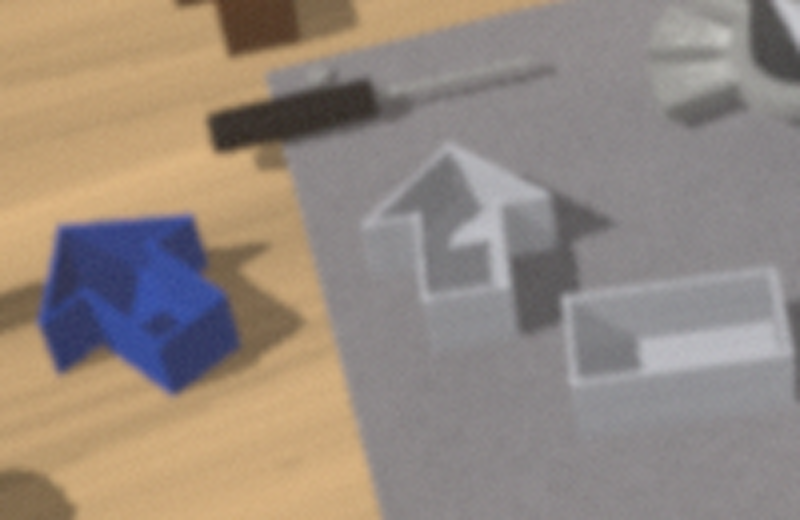

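Silver arrow at scene (236,259) and top (392,190), on the board. The look-alikes are the blue arrow at scene (152,275) and the brown one at (182,190). The bare-metal arrow on the board is the right one, and the crop confirms it. Next I fit the jig's pose.

```bash
cat >> h.py <<'E'
def goto(p,yaw_y):
    """print tool-frame slide (mm) and rot about tool z (deg) to get TCP to p with tool y at world angle yaw_y deg, tool down"""
    s=state();R=Ro.from_quat(np.array(s["tool_rot"])[[1,2,3,0]])
    d=R.inv().apply(np.array(p)-s["tool_pos"])*1e3
    a=np.radians(yaw_y);y=np.array([np.cos(a),np.sin(a),0]);z=np.array([0,0,-1.]);x=np.cross(y,z)
    T=Ro.from_matrix(np.stack([x,y,z],1));rv=np.degrees((R.inv()*T).as_rotvec())
    print("slide",np.round(d,1),"rot",np.round(rv,2),"tcp",np.round(s["tool_pos"],4),"t",s["time"])
E
python3 - <<'E'
from h import *
from scipy.optimize import least_squares
obs=[(-.07,0,.473,-.018),(-.07,0,.474,-.024),(.13,0,.675,-.031),(.13,0,.678,-.033),(.235,0,.773,-.049),(.235,0,.774,-.040)]
for ang,l in [(36,[(.747,.097),(.743,.102)]),(72,[(.64,.195),(.636,.195)]),(-36,[(.718,-.172),(.724,-.187)]),(-72,[(.596,-.249),(.598,-.246)])]:
    for u in l: obs.append((.235*np.cos(np.radians(ang)),.235*np.sin(np.radians(ang)),*u))
o=np.array(obs)
def f(q):
    c,s=np.cos(q[2]),np.sin(q[2]);return np.r_[q[0]+c*o[:,0]-s*o[:,1]-o[:,2],q[1]+s*o[:,0]+c*o[:,1]-o[:,3]]
r=least_squares(f,[.54,-.02,0],loss="soft_l1",f_scale=.004);q=r.x;print(q,np.degrees(q[2]));print(np.round(f(q).reshape(2,-1)*1e3,1))
c,s=np.cos(q[2]),np.sin(q[2])
tb=np.array([q[0]-.07*c,q[1]-.07*s]);print("tbar",tb)
goto([*tb,.231],90+np.degrees(q[2]))
E
```

```text
[ 0.54392129 -0.02175776 -0.08764558] -5.021721695411159
[[ 1.2  0.2 -1.6 -4.6  5.   4.  -1.6  2.4 -4.2 -0.2  3.2 -2.8  0.7 -1.3]
 [ 2.4  8.4 -2.1 -0.1  6.7 -2.3  2.2 -2.8 -0.5 -0.5 -4.  11.  -1.8 -4.8]]
tbar [ 0.47418998 -0.01563042]
slide [-4.389e+02 -4.447e+02  3.000e-01] rot [  0.    0.  -19.2] tcp [0.2564 0.57   0.2313] t 1.65
```

Request:
jog_arm:
  increments:
    - {"slide": [-15,-15,0],"rotation": [0,0,0]}
    - {"slide": [-27,-27.5,0],"rotation": [0,0,0]}
    - {"slide": [-27,-27.5,0],"rotation": [0,0,0]}
    - {"slide": [-27,-27.5,0],"rotation": [0,0,0]}
    - {"slide": [-27,-27.5,0],"rotation": [0,0,0]}
    - {"slide": [-27,-27.5,0],"rotation": [0,0,0]}
    - {"slide": [-27,-27.5,0],"rotation": [0,0,0]}
    - {"slide": [-27,-27.5,0],"rotation": [0,0,0]}
    - {"slide": [-27,-27.5,0],"rotation": [0,0,0]}
    - {"slide": [-27,-27.5,0],"rotation": [0,0,0]}
    - {"slide": [-27,-27.5,0],"rotation": [0,0,0]}
    - {"slide": [-27,-27.5,0],"rotation": [0,0,0]}
    - {"slide": [-27,-27.5,0],"rotation": [0,0,0]}
    - {"slide": [-27,-27.5,0],"rotation": [0,0,0]}
    - {"slide": [-27,-27.5,0],"rotation": [0,0,0]}
    - {"slide": [-27,-27.5,0],"rotation": [0,0,0]}
    - {"slide": [-18,-18,0],"rotation": [0,0,-6.4]}
    - {"slide": [0,0,0],"rotation": [0,0,-6.4]}
    - {"slide": [0,0,0],"rotation": [0,0,-6.4]}
    - {"slide": [0,0,0],"rotation": [0,0,0]}
  fingers: 0.6

```text
time: 3.32
tool_pos: [0.4731, -0.0168, 0.2313]
tool_rot: [-0.0, 0.044, 0.999, 0.0]
contact_force: [-0.7, -0.5, -0.2]
gripper_width: 0.603
```

Run:
```python
from h import *
f=optics.grab_frame("wrist");cv2.imwrite("pics/b_wrist.png",f["frame"])
im=f["frame"].copy()
print(-np.array(f["R"]).T@f["t"])
for n,z in [("tbar",.12),("post",.138),("guide",.066)]:
    for r in place_of(n,"wrist"): print(n,round(r["score"],2),np.round(r["uv"],1),np.round(atz(f,r["uv"],z),4))
for r in silhouettes("tbar","wrist"):
    m=r["mask"].astype(np.uint8);c=np.argwhere(m)[:,::-1].mean(0);print("sil",r["score"],r["bbox"],c,m.sum())
g=optics.grab_frame("top");cv2.imwrite("pics/b_top.png",g["frame"])
goto([0.4742,-.0156,.231],85)
```

```text
[ 0.4071675  -0.01137489  0.37504989]
tbar 0.86 [323.6 199.8] [ 0.4733 -0.015   0.12  ]
sil 0.75 [310.3, 155.7, 335.8, 247.7] [321.96491228 200.51341589] 1938
slide [-1.2  0.2  0.4] rot [-0.    0.01 -0.05] tcp [ 0.473  -0.0157  0.2314] t 3.6167
```

View pics/b_wrist.png

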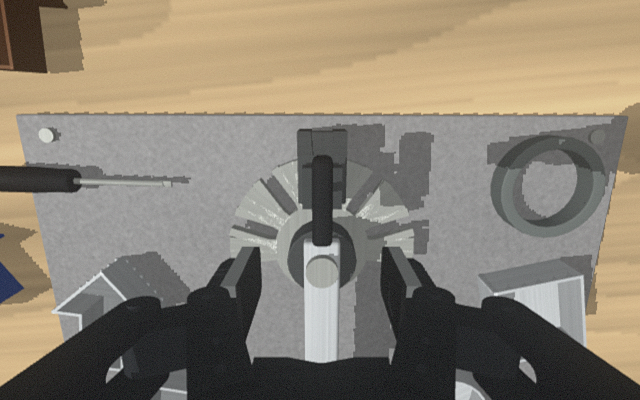

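Request:
jog_arm:
  increments:
    - {"slide": [-0.5,0.5,20],"rotation": [0,0,0]}
    - {"slide": [0,0,25],"rotation": [0,0,0]}
    - {"slide": [0,0,25],"rotation": [0,0,0]}
    - {"slide": [0,0,25],"rotation": [0,0,0]}
    - {"slide": [0,0,15],"rotation": [0,0,0]}
    - {"slide": [0,0,10],"rotation": [0,0,0]}
    - {"slide": [0,0,8],"rotation": [0,0,0]}
    - {"slide": [0,0,0],"rotation": [0,0,0]}

```text
time: 4.28
tool_pos: [0.4728, -0.0153, 0.102]
tool_rot: [-0.001, 0.044, 0.999, 0.0]
contact_force: [-0.4, 0.1, -0.1]
gripper_width: 0.597
```

Request:
jog_arm:
  increments:
    - {"slide": [0,0,0]}
    - {"slide": [0,0,0]}
    - {"slide": [0,0,0]}
    - {"slide": [0,0,0]}
    - {"slide": [0,0,0]}
    - {"slide": [0,0,0]}
    - {"slide": [0,0,0]}
    - {"slide": [0,0,0]}
  fingers: 0

```text
invalid input
```

Request:
jog_arm:
  increments:
    - {"slide": [0,0,0],"rotation": [0,0,0]}
    - {"slide": [0,0,0],"rotation": [0,0,0]}
    - {"slide": [0,0,0],"rotation": [0,0,0]}
    - {"slide": [0,0,0],"rotation": [0,0,0]}
    - {"slide": [0,0,0],"rotation": [0,0,0]}
    - {"slide": [0,0,0],"rotation": [0,0,0]}
    - {"slide": [0,0,0],"rotation": [0,0,0]}
    - {"slide": [0,0,0],"rotation": [0,0,0]}
  fingers: 0

```text
time: 4.95
tool_pos: [0.4747, -0.0159, 0.1049]
tool_rot: [0.001, 0.044, 0.999, -0.0]
contact_force: [0.1, -0.5, 5.6]
gripper_width: 0.162
```

Request:
jog_arm:
  increments:
    - {"slide": [0,0,-3],"rotation": [0,0,0]}
    - {"slide": [0,0,-4],"rotation": [0,0,0]}
    - {"slide": [0,0,-4],"rotation": [0,0,0]}
    - {"slide": [0,0,-4],"rotation": [0,0,0]}
    - {"slide": [0,0,0],"rotation": [0,0,0]}
    - {"slide": [0,0,0],"rotation": [0,0,0]}

```text
time: 5.45
tool_pos: [0.474, -0.0158, 0.1169]
tool_rot: [0.001, 0.044, 0.999, -0.0]
contact_force: [6.4, -1.2, -10.4]
gripper_width: 0.16
```

Run:
```python
from h import *
s=state();print({k:np.round(v,4) for k,v in s.items() if k in("time","tool_pos","contact_force","ft_torque","gripper_width")})
f=optics.grab_frame("wrist");cv2.imwrite("pics/c_wrist.png",f["frame"])
f=optics.grab_frame("scene")
for r in place_of("tbar","scene"): print(r["score"],r["uv"],proj(f,[.4742,-.0156,.12]),proj(f,[.4742,-.0156,.137]))
cv2.imwrite("pics/c_scene.png",cv2.resize(f["frame"][110:260,230:430],None,fx=4,fy=4,interpolation=cv2.INTER_CUBIC))
```

```text
{'time': np.float64(5.45), 'tool_pos': array([ 0.474 , -0.0158,  0.1169]), 'contact_force': array([  6.3941,  -1.2225, -10.3541]), 'ft_torque': array([-0.3473, -1.3655,  0.0283]), 'gripper_width': np.float64(0.1605)}
0.52 [308.1, 162.9] [309.79369504 168.53520758] [309.54436283 162.63237266]
```

View pics/c_scene.png

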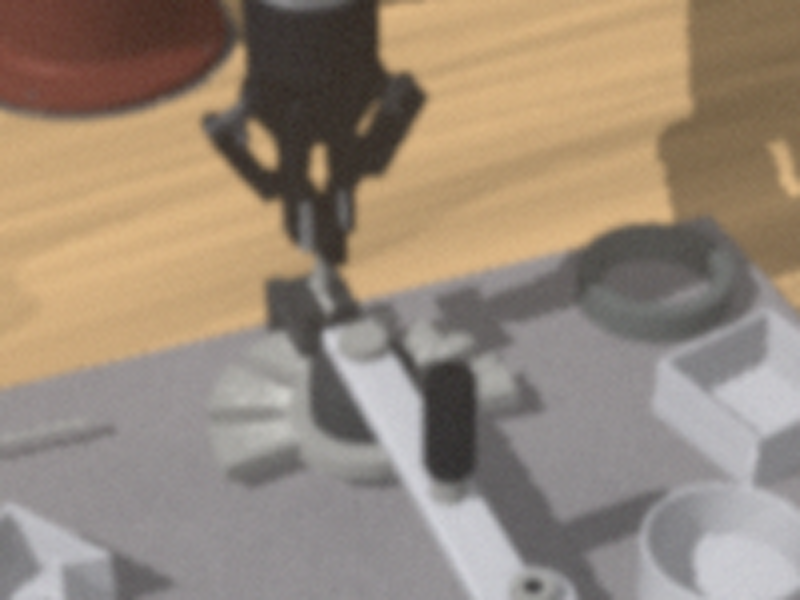

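View pics/c_wrist.png

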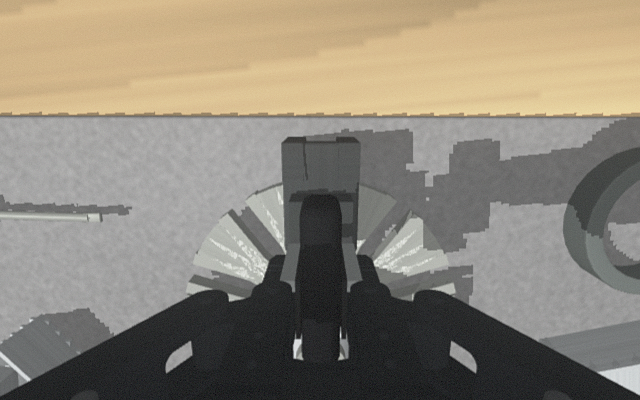

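Request:
jog_arm:
  increments:
    - {"slide": [0,0,-3],"rotation": [0,0,0]}
    - {"slide": [0,0,-3],"rotation": [0,0,0]}
    - {"slide": [0,0,-1],"rotation": [0,0,0]}
    - {"slide": [0,0,0],"rotation": [0,0,0]}
    - {"slide": [0,0,0],"rotation": [0,0,0]}

```text
time: 6.02
tool_pos: [0.4739, -0.0157, 0.1234]
tool_rot: [0.001, 0.044, 0.999, -0.0]
contact_force: [7.7, -1.4, -11.3]
gripper_width: 0.163
```

Request:
jog_arm:
  increments:
    - {"slide": [0,0,0],"rotation": [0,0,-3]}
    - {"slide": [0,0,0],"rotation": [0,0,-5]}
    - {"slide": [0,0,0],"rotation": [0,0,-5]}
    - {"slide": [0,0,0],"rotation": [0,0,-5]}

```text
time: 6.35
tool_pos: [0.4739, -0.0156, 0.1234]
tool_rot: [0.001, -0.115, 0.993, -0.0]
contact_force: [8.2, -1.7, -11.2]
gripper_width: 0.167
```

Run:
```python
from h import *
s=state();print({k:np.round(v,4) for k,v in s.items() if k in("time","tool_pos","contact_force","ft_torque","gripper_width")})
```

```text
{'time': np.float64(6.35), 'tool_pos': array([ 0.4739, -0.0156,  0.1234]), 'contact_force': array([  8.1645,  -1.726 , -11.1791]), 'ft_torque': array([-0.2223, -1.5439,  0.007 ]), 'gripper_width': np.float64(0.1674)}
```

Request:
jog_arm:
  increments:
    - {"slide": [0,0,0],"rotation": [0,0,-6]}
    - {"slide": [0,0,0],"rotation": [0,0,-6]}
    - {"slide": [0,0,0],"rotation": [0,0,-6]}
    - {"slide": [0,0,0],"rotation": [0,0,-6]}
    - {"slide": [0,0,0],"rotation": [0,0,-6]}
    - {"slide": [0,0,0],"rotation": [0,0,-6]}
    - {"slide": [0,0,0],"rotation": [0,0,-6]}
    - {"slide": [0,0,0],"rotation": [0,0,-6]}
    - {"slide": [0,0,0],"rotation": [0,0,0]}
    - {"slide": [0,0,1],"rotation": [0,0,0]}
    - {"slide": [0,0,1],"rotation": [0,0,0]}
    - {"slide": [0,0,0],"rotation": [0,0,0]}

```text
time: 7.35
tool_pos: [0.4737, -0.0153, 0.1215]
tool_rot: [0.001, -0.507, 0.862, -0.0]
contact_force: [6.5, -0.8, -10.1]
gripper_width: 0.161
```

Run:
```python
from h import *
s=state();print({k:np.round(v,4) for k,v in s.items() if k in("time","tool_pos","contact_force","ft_torque","gripper_width","joint_pos")})
f=optics.grab_frame("wrist");cv2.imwrite("pics/d_wrist.png",f["frame"])
```

```text
{'time': np.float64(7.35), 'joint_pos': array([-1.9010e-01, -2.2610e-01,  2.0627e+00,  1.0000e-03,  1.3038e+00,
       -2.8252e+00]), 'tool_pos': array([ 0.4737, -0.0153,  0.1215]), 'contact_force': array([  6.4795,  -0.8278, -10.0861]), 'ft_torque': array([-0.0164, -1.3318, -0.0081]), 'gripper_width': np.float64(0.1613)}
```

View pics/d_wrist.png

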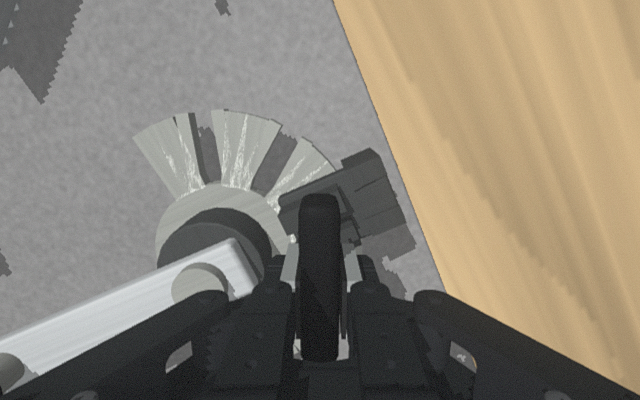

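Request:
jog_arm:
  increments:
    - {"slide": [0,0,1],"rotation": [0,0,0]}
    - {"slide": [0,0,0],"rotation": [0,0,0]}
    - {"slide": [0,0,0],"rotation": [0,0,0]}
    - {"slide": [0,0,0],"rotation": [0,0,0]}
    - {"slide": [0,0,0],"rotation": [0,0,0]}
    - {"slide": [0,0,-5],"rotation": [0,0,0]}
    - {"slide": [0,0,-20],"rotation": [0,0,0]}
    - {"slide": [0,0,-30],"rotation": [0,0,0]}
    - {"slide": [0,0,-35],"rotation": [0,0,0]}
    - {"slide": [0,0,-20],"rotation": [0,0,6.6]}
    - {"slide": [0,0,0],"rotation": [0,0,6.6]}
    - {"slide": [0,0,0],"rotation": [0,0,6.6]}
    - {"slide": [0,0,0],"rotation": [0,0,6.6]}
    - {"slide": [0,0,0],"rotation": [0,0,6.6]}
    - {"slide": [0,0,0],"rotation": [0,0,6.6]}
    - {"slide": [0,0,0],"rotation": [0,0,6.6]}
    - {"slide": [0,0,0],"rotation": [0,0,6.6]}
    - {"slide": [0,0,0],"rotation": [0,0,6.6]}
    - {"slide": [0,0,0],"rotation": [0,0,6.6]}
    - {"slide": [0,0,0],"rotation": [0,0,0]}
  fingers: 0.6

```text
time: 9.07
tool_pos: [0.4737, -0.0156, 0.2329]
tool_rot: [0.0, 0.045, 0.999, -0.0]
contact_force: [0.3, -0.2, 0.9]
gripper_width: 0.601
```

Run:
```python
from h import *
f=optics.grab_frame("wrist");cv2.imwrite("pics/e_wrist.png",f["frame"])
for z in (.12,.1365):
  for r in place_of("tbar","wrist"): print(r["score"],r["uv"],atz(f,r["uv"],z))
goto([.675,-.032,.23],85)
f=optics.grab_frame("scene")
for r in place_of("tbar","scene"): print(r["score"],r["uv"],proj(f,[.4742,-.0156,.12]),proj(f,[.4742,-.0156,.1365]))
cv2.imwrite("pics/e_scene.png",cv2.resize(f["frame"][110:260,230:430],None,fx=4,fy=4,interpolation=cv2.INTER_CUBIC))
```

```text
0.61 [319.2, 203.7] [ 0.47705182 -0.01748086  0.12      ]
0.61 [319.2, 203.7] [ 0.47258516 -0.01700432  0.1365    ]
slide [-202.     0.8    2.7] rot [-0.    0.02  0.12] tcp [ 0.4737 -0.0156  0.2326] t 9.2167
0.55 [307.0, 160.0] [309.79369504 168.53520758] [309.55176    162.80749765]
0.15 [359.1, 272.6] [309.79369504 168.53520758] [309.55176    162.80749765]
```

View pics/e_wrist.png

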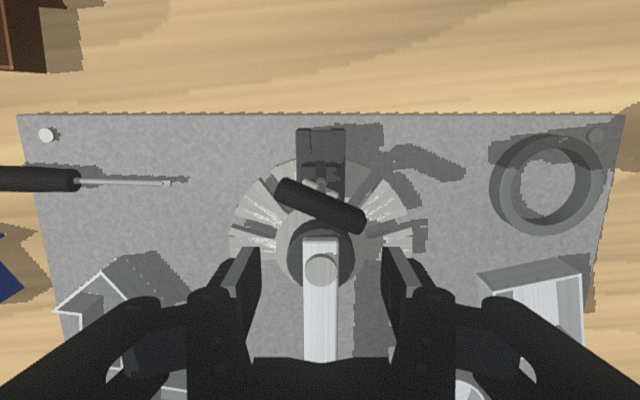

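View pics/e_scene.png

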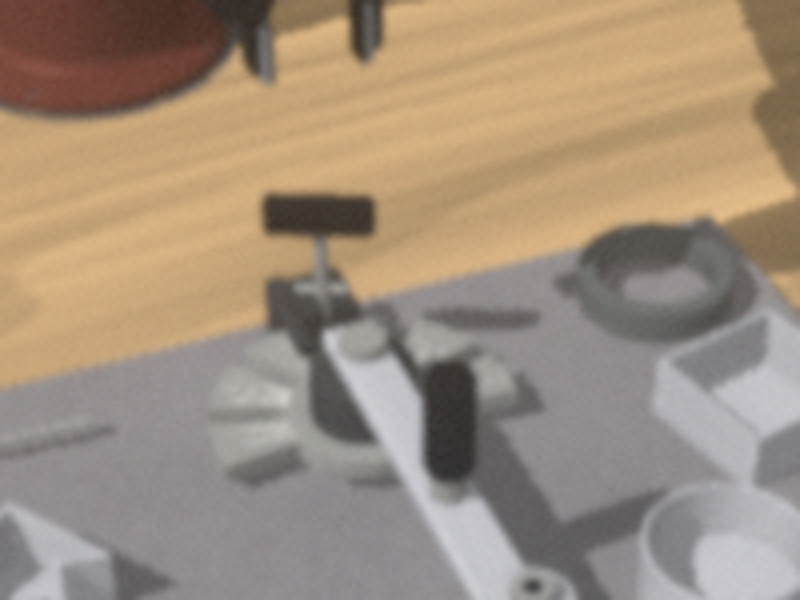

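The handle stays held out: twisted about 66° and raised in both pictures, at wrist (320,205). Next is the post.

Request:
jog_arm:
  increments:
    - {"slide": [-20,0,0],"rotation": [0,0,0]}
    - {"slide": [-36,0,0],"rotation": [0,0,0]}
    - {"slide": [-36,0,0],"rotation": [0,0,0]}
    - {"slide": [-36,0,0],"rotation": [0,0,0]}
    - {"slide": [-36,0.5,0],"rotation": [0,0,0]}
    - {"slide": [-26,0.5,0],"rotation": [0,0,0]}
    - {"slide": [-12,0,0],"rotation": [0,0,0]}
    - {"slide": [0,0,0],"rotation": [0,0,0]}

```text
time: 9.98
tool_pos: [0.6768, -0.0326, 0.2313]
tool_rot: [-0.0, 0.043, 0.999, 0.0]
contact_force: [-0.6, 0.3, 0.4]
gripper_width: 0.601
```

Run:
```python
from h import *
f=optics.grab_frame("wrist");cv2.imwrite("pics/f_wrist.png",f["frame"])
for r in place_of("post","wrist"): print(r["score"],r["uv"],atz(f,r["uv"],.138))
print("predict post top",proj(f,[.675,-.032,.17]), proj(f,[.6734,-.0331,.17]))
goto([.675,-.032,.23],85)
```

```text
0.72 [317.2, 199.7] [ 0.67179439 -0.03503767  0.138     ]
predict post top [322.15428321 217.62431309] [320.11629999 215.2573732 ]
slide [-0.2  0.3  1.8] rot [ 0.   -0.07  0.02] tcp [ 0.6747 -0.0322  0.2318] t 10.0833
```

View pics/f_wrist.png

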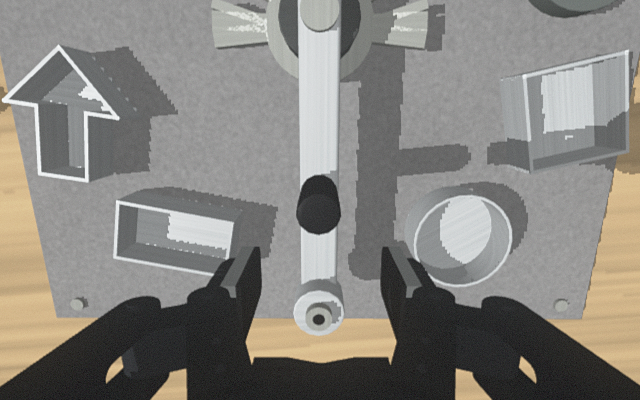

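Request:
jog_arm:
  increments:
    - {"slide": [1.5,-1,20],"rotation": [0,0,0]}
    - {"slide": [0,0,30],"rotation": [0,0,0]}
    - {"slide": [0,0,25],"rotation": [0,0,0]}
    - {"slide": [0,0,20],"rotation": [0,0,0]}
    - {"slide": [0,0,11],"rotation": [0,0,0]}
    - {"slide": [0,0,0],"rotation": [0,0,0]}

```text
time: 10.58
tool_pos: [0.6704, -0.0327, 0.1229]
tool_rot: [-0.003, 0.044, 0.999, 0.0]
contact_force: [-0.5, -0.1, -0.6]
gripper_width: 0.602
```

Request:
jog_arm:
  increments:
    - {"slide": [0,0,0],"rotation": [0,0,0]}
    - {"slide": [0,0,0],"rotation": [0,0,0]}
    - {"slide": [0,0,0],"rotation": [0,0,0]}
    - {"slide": [0,0,0],"rotation": [0,0,0]}
  fingers: 0.39

```text
time: 10.92
tool_pos: [0.6744, -0.0333, 0.1285]
tool_rot: [0.002, 0.044, 0.999, -0.0]
contact_force: [-0.1, 0.4, -0.1]
gripper_width: 0.392
```

Run:
```python
from h import *
s=state();print({k:np.round(v,4) for k,v in s.items() if k in("time","tool_pos","contact_force","ft_torque","gripper_width","joint_pos")})
```

```text
{'time': np.float64(10.9167), 'joint_pos': array([-0.1594,  0.2441,  1.577 ,  0.    ,  1.3172, -1.6426]), 'tool_pos': array([ 0.6744, -0.0333,  0.1285]), 'contact_force': array([-0.1314,  0.4453, -0.0973]), 'ft_torque': array([ 0.0311,  0.0218, -0.006 ]), 'gripper_width': np.float64(0.3922)}
```

Request:
jog_arm:
  increments:
    - {"slide": [0.1,-4.5,0],"rotation": [0,0,2]}
    - {"slide": [0.3,-9.1,0],"rotation": [0,0,4]}
    - {"slide": [0.3,-9.1,0],"rotation": [0,0,4]}
    - {"slide": [0.3,-9.1,0],"rotation": [0,0,4]}
    - {"slide": [0.3,-9.1,0],"rotation": [0,0,4]}
    - {"slide": [0.3,-9.1,0],"rotation": [0,0,4]}
    - {"slide": [0.3,-9.1,0],"rotation": [0,0,4]}
    - {"slide": [0.3,-9.1,0],"rotation": [0,0,4]}
    - {"slide": [0.3,-9.1,0],"rotation": [0,0,4]}
    - {"slide": [0.3,-9.1,0],"rotation": [0,0,4]}

```text
time: 11.75
tool_pos: [0.6397, -0.111, 0.1278]
tool_rot: [0.001, 0.368, 0.93, 0.0]
contact_force: [0.9, 0.7, 0.3]
gripper_width: 0.392
```

Run:
```python
from h import *
s=state();print({k:np.round(v,4) for k,v in s.items() if k in("time","tool_pos","contact_force","ft_torque","gripper_width","joint_pos")})
a=np.radians(-5.02-38);goto([.5439+.13*np.cos(a),-.0218+.13*np.sin(a),.1285],85-38)
f=optics.grab_frame("wrist");cv2.imwrite("pics/g_wrist.png",f["frame"])
```

```text
{'time': np.float64(11.75), 'joint_pos': array([-2.8670e-01,  1.8770e-01,  1.6437e+00,  7.0000e-04,  1.3074e+00,
       -1.1034e+00]), 'tool_pos': array([ 0.6397, -0.111 ,  0.1278]), 'contact_force': array([0.8543, 0.715 , 0.3359]), 'ft_torque': array([ 0.23  , -0.0715,  0.0041]), 'gripper_width': np.float64(0.3919)}
slide [ 0.9 -0.1 -0.7] rot [ 0.11  0.13 -0.22] tcp [ 0.6397 -0.111   0.1278] t 11.75
```

View pics/g_wrist.png

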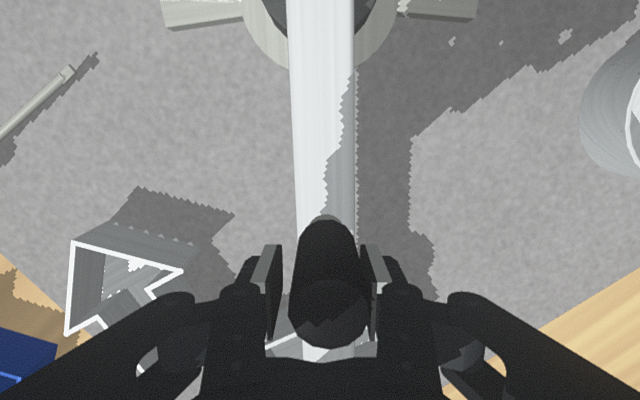

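Request:
jog_arm:
  increments:
    - {"slide": [0.5,-9.1,0],"rotation": [0,0,4]}
    - {"slide": [0.4,-9.1,0],"rotation": [0,0,4]}
    - {"slide": [0.4,-9.1,0],"rotation": [0,0,4]}
    - {"slide": [0.3,-9.1,0],"rotation": [0,0,4]}
    - {"slide": [0.3,-9.1,0],"rotation": [0,0,4]}
    - {"slide": [0.3,-9.1,0],"rotation": [0,0,4]}
    - {"slide": [0.3,-9.1,0],"rotation": [0,0,4]}
    - {"slide": [0.2,-6.8,0],"rotation": [0,0,3]}
    - {"slide": [0.1,-4.5,0],"rotation": [0,0,2]}
    - {"slide": [0.1,-4.5,0],"rotation": [0,0,2]}
    - {"slide": [0,0,0],"rotation": [0,0,0]}
    - {"slide": [0,0,0],"rotation": [0,0,0]}

```text
time: 12.8
tool_pos: [0.5709, -0.1491, 0.127]
tool_rot: [0.0, 0.629, 0.778, 0.0]
contact_force: [-0.4, -0.1, -0.4]
gripper_width: 0.386
```

```bash
cat > meas.py <<'E'
from h import *
import sys
s=state();print({k:np.round(v,4) for k,v in s.items() if k in("time","tool_pos","contact_force","ft_torque","gripper_width","joint_pos")})
P=np.array([.5439,-.0218]);d=s["tool_pos"][:2]-P;print("tcp polar",np.hypot(*d),np.degrees(np.arctan2(d[1],d[0]))+5.02)
for c in ["wrist","top","scene"]:
    f=optics.grab_frame(c);cv2.imwrite(f"pics/{sys.argv[1]}_{c}.png",f["frame"])
    for n,z in [("post",.138),("guide",.066),("arrow_mid",.038),("tbar",.1365)]:
        for r in place_of(n,c):
            X=atz(f,r["uv"],z);d=X[:2]-P;print(c,n,round(r["score"],2),np.round(r["uv"],1),np.round(X,4),"r",round(np.hypot(*d),4),"ang",round(np.degrees(np.arctan2(d[1],d[0]))+5.02,2))
E
python3 meas.py h
```

```text
{'time': np.float64(12.8), 'joint_pos': array([-0.3816,  0.0559,  1.7891,  0.    ,  1.2956, -0.5922]), 'tool_pos': array([ 0.5709, -0.1491,  0.127 ]), 'contact_force': array([-0.388 , -0.1423, -0.4034]), 'ft_torque': array([-0.0199,  0.0349, -0.0021]), 'gripper_width': np.float64(0.3861)}
tcp polar 0.13011292544410183 -73.01974876762903
wrist post 0.64 [322.6 276.8] [ 0.5714 -0.1508  0.138 ] r 0.1319 ang -72.95
wrist guide 0.87 [326.1 370.7] [ 0.5968 -0.255   0.066 ] r 0.2391 ang -72.2
wrist arrow_mid 0.35 [151.4 299.4] [ 0.4638 -0.2441  0.038 ] r 0.2363 ang -104.8
top post 0.85 [365.  190.7] [ 0.5749 -0.1545  0.138 ] r 0.1363 ang -71.81
top post 0.31 [396.1 187.9] [ 0.582  -0.2388  0.138 ] r 0.2204 ang -75.03
top guide 0.71 [395.1 187.9] [ 0.5987 -0.2501  0.066 ] r 0.2348 ang -71.49
top arrow_mid 0.85 [413.1 294. ] [ 0.2975 -0.2922  0.038 ] r 0.3658 ang -127.31
top arrow_mid 0.73 [450.5 213. ] [ 0.5279 -0.4146  0.038 ] r 0.3931 ang -87.31
top arrow_mid 0.52 [393.3 190.7] [ 0.5966 -0.2498  0.038 ] r 0.234 ang -71.96
top tbar 0.53 [313.6 228.9] [ 0.4724 -0.0151  0.1365] r 0.0718 ang 179.63
scene post 0.77 [271.  203.1] [ 0.5717 -0.1503  0.138 ] r 0.1315 ang -72.78
scene guide 0.71 [232.5 249.6] [ 0.5942 -0.2526  0.066 ] r 0.2362 ang -72.69
scene arrow_mid 0.94 [150.1 276.7] [ 0.5638 -0.4251  0.038 ] r 0.4038 ang -82.16
scene arrow_mid 0.6 [180.6 193.2] [ 0.3174 -0.3001  0.038 ] r 0.3588 ang -124.12
scene arrow_mid 0.55 [236.3 260.8] [ 0.6016 -0.2504  0.038 ] r 0.2357 ang -70.8
scene tbar 0.62 [308.5 162.3] [ 0.4712 -0.0169  0.1365] r 0.0728 ang 181.19
```

View pics/h_wrist.png

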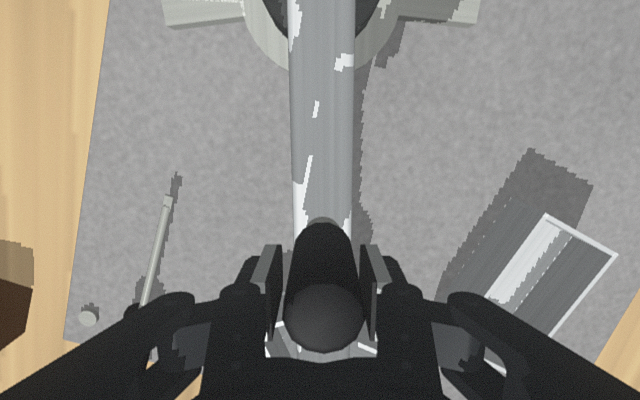

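Request:
jog_arm:
  increments:
    - {"slide": [0,0,0],"rotation": [0,0,0]}
    - {"slide": [0,0,0],"rotation": [0,0,0]}
    - {"slide": [0,0,0],"rotation": [0,0,0]}
    - {"slide": [0,0,-15],"rotation": [0,0,0]}
    - {"slide": [0,0,-30],"rotation": [0,0,0]}
    - {"slide": [0,0,-30],"rotation": [0,0,0]}
    - {"slide": [0,0,-28],"rotation": [0,0,0]}
    - {"slide": [0,0,0],"rotation": [0,0,6]}
    - {"slide": [0,0,0],"rotation": [0,0,7]}
    - {"slide": [0,0,0],"rotation": [0,0,7]}
    - {"slide": [0,0,0],"rotation": [0,0,7]}
    - {"slide": [0,0,0],"rotation": [0,0,7]}
    - {"slide": [0,0,0],"rotation": [0,0,7]}
    - {"slide": [0,0,0],"rotation": [0,0,0]}
  fingers: 0.6

```text
time: 14.72
tool_pos: [0.5705, -0.149, 0.2293]
tool_rot: [-0.0, 0.862, 0.507, -0.0]
contact_force: [0.1, 0.7, 0.8]
gripper_width: 0.601
```

Run:
```python
from h import *
goto([.474,-.0156,.23],-29)
```

```text
slide [  69.6 -149.2   -0.7] rot [-0.    0.   -0.13] tcp [ 0.5705 -0.149   0.2293] t 14.7167
```

Request:
jog_arm:
  increments:
    - {"slide": [7,-15,0],"rotation": [0,0,0]}
    - {"slide": [14,-30,0],"rotation": [0,0,0]}
    - {"slide": [14,-30,0],"rotation": [0,0,0]}
    - {"slide": [14,-30,0],"rotation": [0,0,0]}
    - {"slide": [14,-30,0],"rotation": [0,0,0]}
    - {"slide": [6.5,-14,0],"rotation": [0,0,0]}
    - {"slide": [0,0,0],"rotation": [0,0,0]}
    - {"slide": [0,0,0],"rotation": [0,0,0]}

```text
time: 15.38
tool_pos: [0.4739, -0.0157, 0.2296]
tool_rot: [0.001, 0.861, 0.509, 0.0]
contact_force: [-0.6, -0.4, 0.4]
gripper_width: 0.604
```

```bash
python3 meas.py i
python3 - <<'E'
from h import *
goto([.474,-.0156,.23],-29)
E
```

```text
{'time': np.float64(15.3833), 'joint_pos': array([-1.9000e-01, -3.2160e-01,  1.9547e+00, -4.0000e-04,  1.5073e+00,
        3.1310e-01]), 'tool_pos': array([ 0.4739, -0.0157,  0.2296]), 'contact_force': array([-0.6235, -0.3763,  0.4144]), 'ft_torque': array([-0.0612, -0.0361,  0.004 ]), 'gripper_width': np.float64(0.6035)}
tcp polar 0.07027552923742239 180.02738568038617
wrist post 0.82 [521.4 295.7] [ 0.5706 -0.1482  0.138 ] r 0.1291 ang -73.06
wrist post 0.18 [321.2 207.3] [ 0.4735 -0.017   0.138 ] r 0.0706 ang 181.15
wrist tbar 0.94 [321.5 204.1] [ 0.4746 -0.0155  0.1365] r 0.0696 ang 179.82
top post 0.8 [360.3 190.9] [ 0.5745 -0.1418  0.138 ] r 0.1238 ang -70.67
top guide 0.67 [394.7 190.7] [ 0.5903 -0.2485  0.066 ] r 0.2314 ang -73.41
top arrow_mid 0.79 [449.6 211.9] [ 0.5312 -0.4122  0.038 ] r 0.3906 ang -86.84
top arrow_mid 0.67 [393.1 192.3] [ 0.5917 -0.2489  0.038 ] r 0.2321 ang -73.09
top arrow_mid 0.57 [410.  292.7] [ 0.3012 -0.2837  0.038 ] r 0.3571 ang -127.81
top arrow_mid 0.2 [395.  189.5] [ 0.6002 -0.255   0.038 ] r 0.2399 ang -71.4
top tbar 0.6 [316.9 228.2] [ 0.4742 -0.0238  0.1365] r 0.0697 ang -173.3
scene post 0.73 [271.6 202.7] [ 0.571  -0.1487  0.138 ] r 0.1298 ang -72.91
scene guide 0.6 [229.8 248.4] [ 0.5881 -0.2566  0.066 ] r 0.2389 ang -74.31
scene guide 0.56 [418.9 206. ] [0.6538 0.1755 0.066 ] r 0.2259 ang 65.91
scene arrow_mid 0.97 [181.8 192.2] [ 0.3148 -0.2964  0.038 ] r 0.3576 ang -124.81
scene arrow_mid 0.86 [148.7 274.7] [ 0.5568 -0.4266  0.038 ] r 0.405 ang -83.15
scene arrow_mid 0.71 [235.7 262.1] [ 0.6047 -0.2527  0.038 ] r 0.2388 ang -70.23
scene tbar 0.62 [307.4 162. ] [ 0.4689 -0.0187  0.1365] r 0.075 ang 182.66
slide [ 0.4 -0.1 -0.7] rot [-0.    0.   -0.02] tcp [ 0.4739 -0.016   0.2293] t 16.1333
```

View pics/i_wrist.png

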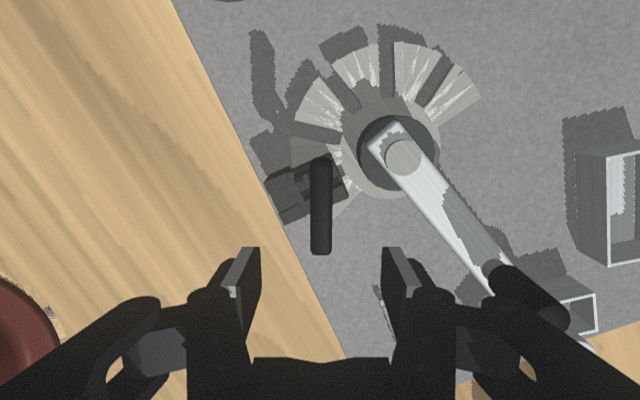

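View pics/i_scene.png

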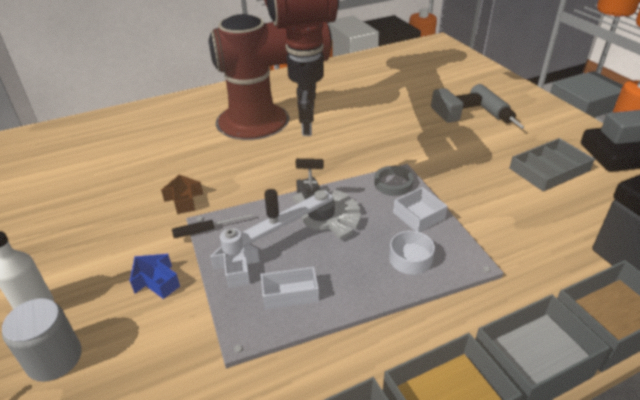

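Run:
```python
import cv2
a=cv2.imread("pics/i_wrist.png");cv2.imwrite("pics/i_crop.png",cv2.resize(a[100:310,350:550],None,fx=3.5,fy=2.8,interpolation=cv2.INTER_CUBIC)[:600])
```

```text
(no output)
```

View pics/i_crop.png

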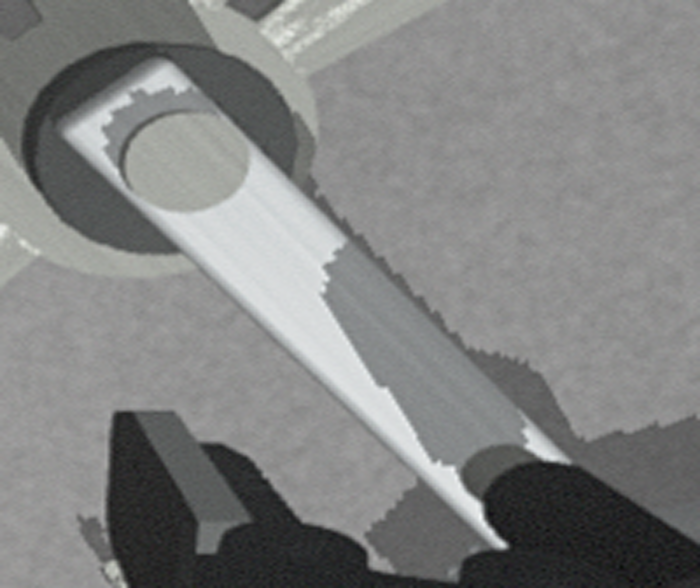

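Run:
```python
from h import *
f=optics.grab_frame("wrist")
c=lambda x,y:(350+x/3.5,100+y/2.8)
def ang(a,b,z):
    A,B=atz(f,a,z),atz(f,b,z);d=B-A;return np.degrees(np.arctan2(d[1],d[0])),np.round(A,4),np.round(B,4)
print(ang(c(178,65),c(572,462),.089));print(ang(c(65,128),c(500,548),.089))
# board near edge
g=f["frame"];print(ang((175,0),(345,358),.018))
```

```text
(np.float64(-77.92817401802374), array([5.545e-01, 2.000e-04, 8.900e-02]), array([ 0.5879, -0.1563,  0.089 ]))
(np.float64(-77.99182916439644), array([ 0.5244, -0.0031,  0.089 ]), array([ 0.5611, -0.1755,  0.089 ]))
(np.float64(-96.11795067795995), array([0.4362, 0.186 , 0.018 ]), array([ 0.3925, -0.2215,  0.018 ]))
```

Request:
jog_arm:
  increments:
    - {"slide": [0.4,-0.1,20],"rotation": [0,0,0]}
    - {"slide": [0,0,25],"rotation": [0,0,0]}
    - {"slide": [0,0,25],"rotation": [0,0,0]}
    - {"slide": [0,0,20],"rotation": [0,0,0]}
    - {"slide": [0,0,12],"rotation": [0,0,0]}
    - {"slide": [0,0,6],"rotation": [0,0,0]}
    - {"slide": [0,0,0],"rotation": [0,0,0]}
    - {"slide": [0,0,0],"rotation": [0,0,0]}

```text
time: 16.85
tool_pos: [0.4746, -0.0157, 0.1222]
tool_rot: [0.0, 0.862, 0.507, 0.0]
contact_force: [-0.2, -0.9, 0.3]
gripper_width: 0.6
```

Request:
jog_arm:
  increments:
    - {"slide": [0,0,0],"rotation": [0,0,0]}
    - {"slide": [0,0,0],"rotation": [0,0,0]}
    - {"slide": [0,0,0],"rotation": [0,0,0]}
    - {"slide": [0,0,0],"rotation": [0,0,0]}
    - {"slide": [0,0,0],"rotation": [0,0,0]}
    - {"slide": [0,0,0],"rotation": [0,0,0]}
    - {"slide": [0,0,0],"rotation": [0,0,0]}
    - {"slide": [0,0,0],"rotation": [0,0,0]}
  fingers: 0

```text
time: 17.52
tool_pos: [0.4746, -0.0154, 0.1227]
tool_rot: [0.0, 0.862, 0.507, 0.001]
contact_force: [-2.5, 1.4, 5.8]
gripper_width: 0.166
```

Request:
jog_arm:
  increments:
    - {"slide": [0,0,-1],"rotation": [0,0,0]}
    - {"slide": [0,0,-1],"rotation": [0,0,0]}
    - {"slide": [0,0,0],"rotation": [0,0,0]}
    - {"slide": [0,0,0],"rotation": [0,0,0]}

```text
time: 17.85
tool_pos: [0.4742, -0.0155, 0.1229]
tool_rot: [0.0, 0.862, 0.507, 0.0]
contact_force: [3.5, 2.3, -3.0]
gripper_width: 0.16
```

Request:
jog_arm:
  increments:
    - {"slide": [0,0,-1],"rotation": [0,0,0]}
    - {"slide": [0,0,-1],"rotation": [0,0,0]}
    - {"slide": [0,0,0],"rotation": [0,0,0]}
    - {"slide": [0,0,0],"rotation": [0,0,0]}

```text
time: 18.18
tool_pos: [0.4739, -0.0155, 0.1237]
tool_rot: [-0.0, 0.862, 0.507, 0.0]
contact_force: [6.5, 1.6, -11.4]
gripper_width: 0.157
```

Request:
jog_arm:
  increments:
    - {"slide": [0,0,0],"rotation": [0,0,3]}
    - {"slide": [0,0,0],"rotation": [0,0,6]}
    - {"slide": [0,0,0],"rotation": [0,0,6]}
    - {"slide": [0,0,0],"rotation": [0,0,6]}
    - {"slide": [0,0,0],"rotation": [0,0,6]}
    - {"slide": [0,0,0],"rotation": [0,0,6]}
    - {"slide": [0,0,0],"rotation": [0,0,6]}
    - {"slide": [0,0,0],"rotation": [0,0,6]}
    - {"slide": [0,0,0],"rotation": [0,0,6]}
    - {"slide": [0,0,0],"rotation": [0,0,6]}
    - {"slide": [0,0,0],"rotation": [0,0,6]}
    - {"slide": [0,0,0],"rotation": [0,0,3]}
    - {"slide": [0,0,0],"rotation": [0,0,0]}
    - {"slide": [0,0,0],"rotation": [0,0,0]}

```text
time: 19.35
tool_pos: [0.4739, -0.016, 0.1236]
tool_rot: [0.0, 0.999, -0.044, 0.0]
contact_force: [7.4, -0.3, -11.2]
gripper_width: 0.165
```

Run:
```python
from h import *
s=state();print({k:np.round(v,4) for k,v in s.items() if k in("time","tool_pos","contact_force","ft_torque","gripper_width","joint_pos")})
goto([.474,-.0156,.1235],-95)
```

```text
{'time': np.float64(19.35), 'joint_pos': array([-1.9040e-01, -2.2730e-01,  2.0599e+00, -7.0000e-04,  1.3085e+00,
        1.4686e+00]), 'tool_pos': array([ 0.4739, -0.016 ,  0.1236]), 'contact_force': array([  7.4306,  -0.2501, -11.1986]), 'ft_torque': array([-0.154 , -1.3215, -0.0341]), 'gripper_width': np.float64(0.1655)}
slide [ 0.  -0.4  0.1] rot [ 0.04 -0.03 -0.04] tcp [ 0.4739 -0.016   0.1236] t 19.35
```

Request:
jog_arm:
  increments:
    - {"slide": [0,0,3],"rotation": [0,0,0]}
    - {"slide": [0,0,3],"rotation": [0,0,0]}
    - {"slide": [0,0,3],"rotation": [0,0,0]}
    - {"slide": [0,0,0],"rotation": [0,0,0]}
    - {"slide": [0,0,0],"rotation": [0,0,0]}

```text
time: 19.77
tool_pos: [0.474, -0.016, 0.1149]
tool_rot: [0.0, 0.999, -0.044, 0.0]
contact_force: [5.9, 0.1, -9.4]
gripper_width: 0.165
```

Request:
jog_arm:
  increments:
    - {"slide": [0,0,2],"rotation": [0,0,0]}
    - {"slide": [0,0,2],"rotation": [0,0,0]}
    - {"slide": [0,0,2],"rotation": [0,0,0]}
    - {"slide": [0,0,2],"rotation": [0,0,0]}
    - {"slide": [0,0,0],"rotation": [0,0,0]}
    - {"slide": [0,0,0],"rotation": [0,0,0]}

```text
time: 20.27
tool_pos: [0.4741, -0.016, 0.1073]
tool_rot: [0.0, 0.999, -0.044, 0.0]
contact_force: [5.6, -1.2, -9.7]
gripper_width: 0.168
```

The pin has gone below plate height and the spring is still pulling, so it is in the slot. I'll lower the last 2 mm and release.

Request:
jog_arm:
  increments:
    - {"slide": [0,0,1],"rotation": [0,0,0]}
    - {"slide": [0,0,1],"rotation": [0,0,0]}
    - {"slide": [0,0,0],"rotation": [0,0,0]}
    - {"slide": [0,0,0],"rotation": [0,0,0]}

```text
time: 20.6
tool_pos: [0.4743, -0.0159, 0.1066]
tool_rot: [0.0, 0.999, -0.044, 0.0]
contact_force: [3.7, -2.0, -3.5]
gripper_width: 0.168
```

Request:
jog_arm:
  increments:
    - {"slide": [0,0,0],"rotation": [0,0,0]}
    - {"slide": [0,0,0],"rotation": [0,0,0]}
    - {"slide": [0,0,0],"rotation": [0,0,0]}
    - {"slide": [0,0,0],"rotation": [0,0,0]}
    - {"slide": [0,0,0],"rotation": [0,0,0]}
    - {"slide": [0,0,0],"rotation": [0,0,0]}
    - {"slide": [0,0,-10],"rotation": [0,0,0]}
    - {"slide": [0,0,-25],"rotation": [0,0,0]}
    - {"slide": [0,0,-30],"rotation": [0,0,0]}
    - {"slide": [0,0,-30],"rotation": [0,0,0]}
    - {"slide": [0,0,-30],"rotation": [0,0,0]}
    - {"slide": [0,0,0],"rotation": [0,0,0]}
    - {"slide": [0,0,0],"rotation": [0,0,0]}
  fingers: 0.6

```text
time: 21.68
tool_pos: [0.4754, -0.0158, 0.2348]
tool_rot: [0.0, 0.999, -0.044, 0.003]
contact_force: [-0.7, -0.5, -0.4]
gripper_width: 0.598
```

```bash
python3 meas.py j
python3 - <<'E'
import cv2
a=cv2.imread("pics/j_scene.png");cv2.imwrite("pics/j_crop.png",cv2.resize(a[110:310,190:430],None,fx=3,fy=3,interpolation=cv2.INTER_CUBIC))
E
```

```text
{'time': np.float64(21.6833), 'joint_pos': array([-0.1899, -0.3239,  1.9479, -0.    ,  1.5119,  1.4685]), 'tool_pos': array([ 0.4754, -0.0158,  0.2348]), 'contact_force': array([-0.7184, -0.5372, -0.3742]), 'ft_torque': array([-0.0228, -0.0416, -0.0331]), 'gripper_width': np.float64(0.5981)}
tcp polar 0.06874093848144112 180.03841356773532
wrist post 0.7 [518.1  38.4] [ 0.5718 -0.1491  0.138 ] r 0.1303 ang -72.63
wrist guide 0.8 [604.7  17. ] [ 0.5914 -0.2556  0.066 ] r 0.2385 ang -73.5
wrist arrow_mid 0.96 [577.8 311.8] [ 0.3047 -0.2808  0.038 ] r 0.3526 ang -127.7
wrist tbar 0.87 [319.5 200.5] [ 0.4779 -0.0158  0.1365] r 0.0663 ang 179.85
top post 0.67 [362.  187.5] [ 0.5839 -0.1466  0.138 ] r 0.1311 ang -67.21
top guide 0.86 [396.7 186.5] [ 0.6028 -0.2549  0.066 ] r 0.2404 ang -70.8
top arrow_mid 0.94 [412.6 296.4] [ 0.291  -0.2905  0.038 ] r 0.369 ang -128.25
top arrow_mid 0.85 [389.9 190.5] [ 0.5973 -0.2397  0.038 ] r 0.2243 ang -71.2
top arrow_mid 0.58 [448.9 213.3] [ 0.5271 -0.4098  0.038 ] r 0.3884 ang -87.46
top tbar 0.54 [316.5 227.8] [ 0.4753 -0.0228  0.1365] r 0.0686 ang -174.16
scene post 0.79 [271.2 201.7] [ 0.5676 -0.1482  0.138 ] r 0.1286 ang -74.39
scene post 0.56 [210.7 226.7] [ 0.5853 -0.2857  0.138 ] r 0.2672 ang -76.07
scene guide 0.96 [232.7 248.4] [ 0.5909 -0.2511  0.066 ] r 0.234 ang -73.39
scene arrow_mid 0.9 [150.8 274.7] [ 0.5588 -0.4227  0.038 ] r 0.4011 ang -82.85
scene arrow_mid 0.78 [236.2 258.8] [ 0.5959 -0.2487  0.038 ] r 0.2327 ang -72.07
scene arrow_mid 0.63 [183.2 194.9] [ 0.3271 -0.296   0.038 ] r 0.3496 ang -123.32
scene tbar 0.79 [310.2 168.1] [ 0.4939 -0.0231  0.1365] r 0.05 ang -173.54
```

View pics/j_crop.png

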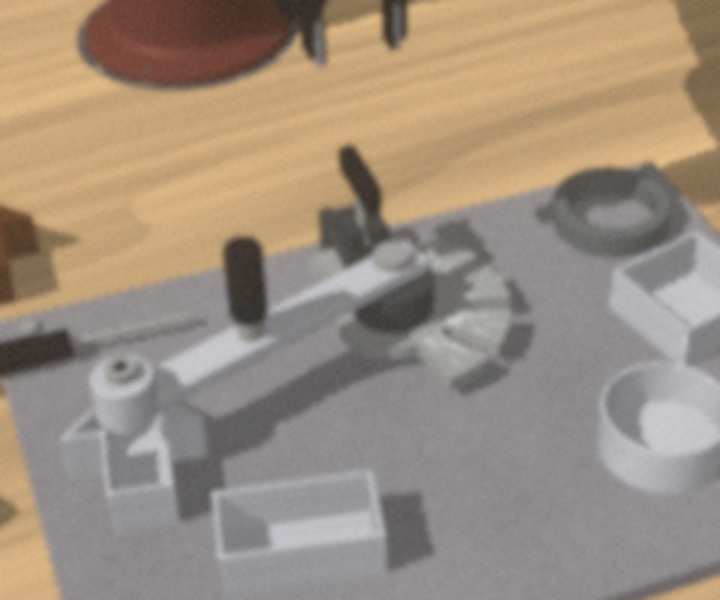

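View pics/j_wrist.png

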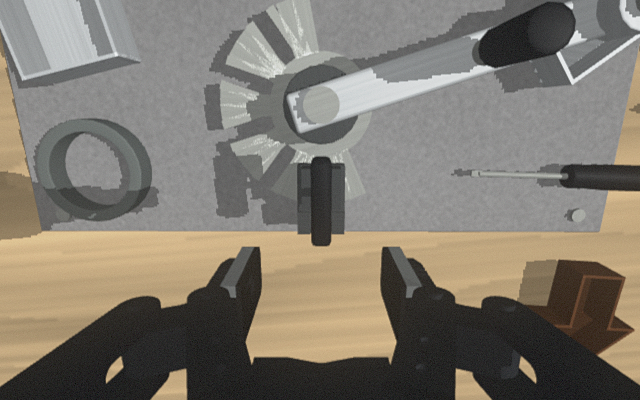

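Run:
```python
import cv2,numpy as np
a=cv2.imread("pics/a_scene.png",0);e=cv2.imread("pics/i_scene.png",0);j=cv2.imread("pics/j_scene.png",0)
def m(t,img,x,y,w,h,p=6,up=8):
    T=cv2.resize(t[y:y+h,x:x+w],None,fx=up,fy=up,interpolation=cv2.INTER_CUBIC);S=cv2.resize(img[y-p:y+h+p,x-p:x+w+p],None,fx=up,fy=up,interpolation=cv2.INTER_CUBIC)
    r=cv2.matchTemplate(S,T,cv2.TM_CCOEFF_NORMED);_,s,_,l=cv2.minMaxLoc(r);return s,(l[0]/up-p,l[1]/up-p)
print("tbar shift start->now",m(a,j,299,156,18,22))
for n,b in dict(tape=(372,163,50,36),square=(390,186,60,46),disc=(388,228,50,46),oblong=(258,266,64,42),driver=(170,212,90,28)).items(): print(n,m(a,j,*b))
h=np.vstack([cv2.resize(x[140:210,270:350],None,fx=4,fy=4,interpolation=cv2.INTER_CUBIC) for x in (a,j)]);cv2.imwrite("pics/cmp.png",h)
```

```text
tbar shift start->now (0.9986235499382019, (0.0, 0.0))
tape (0.8243926763534546, (0.0, -0.5))
square (0.9972710609436035, (0.0, 0.0))
disc (0.9498845338821411, (-0.125, 0.125))
oblong (0.9957597255706787, (0.0, 0.0))
driver (0.9286780953407288, (-0.25, 0.0))
```

View pics/cmp.png

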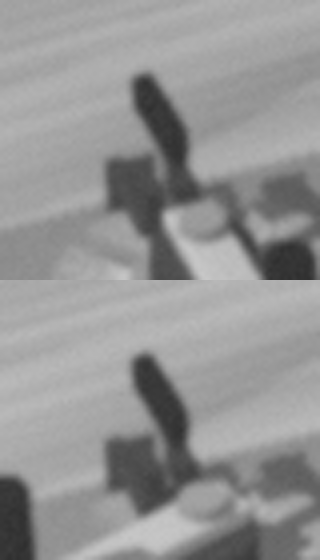

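The T-bar matches its start position to sub-pixel, so the pin is fully home. The bystanders haven't moved, and the gripper is clear of everything. I'm handing in.

```bash
python3 -c "
from plant import manip
print(manip.job_done())"
```

```text
the job is handed in; nothing more can be done
None
```

The swing arm is locked over the silver arrow shell at the -72° station, and I handed the job in at about 22 s of the 67 s allowed. I gripped the T-handle, lifted it 18.5 mm and twisted it 66° so it stayed out on the cam. I then swung the arm clockwise by its post, twisted the handle fully back, and lowered it into the notch.

**Pin home:** The T-handle matches its starting picture with no measurable shift (match score 0.999). While I lowered it, the spring kept pulling past plate height, and the load only fell off at the home height.

**Arm angle:** Before locking, my measurements put the arm between about -72° and -73°, well inside the notch's capture range. The final guide readings were -70.8° to -73.5°. One top-camera post reading of -67.2° and one scene-camera post reading of -74.4° were further out, and I took them as camera or network error. I did not push the arm to test the lock.

**Bystanders:** The square, disc and oblong shells and the screwdriver matched the start picture to within 0.25 pixel. The tape matched less cleanly (score 0.82, 0.5 pixel shift), probably because the lighting on it changed. The arrow shell is partly hidden under the guide. Its detections varied by up to about 1 cm, with no consistent shift.

**Forces:** The gripper is clear of everything, and every contact force I read was below about 14 N.

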